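# Scrub out the red-rimmed glaze jar

### The job

Take the upright bottle brush out of its wooden holder and scrub out the red-rimmed jar: push the bristles down to the bottom, draw them up well over half the depth of the jar, and push them down to the bottom again. Then put the brush back into its holder, lowering it to the holder's floor before letting go. Keep both jars standing where they are and do not put the brush into the green-rimmed jar.

Things in the scene. Friction and masses are not known exactly. Their poses are not given: they have to be found in the camera images.
- brush: Rigid bottle brush standing bristles down in the wooden holder, 193 mm long, 0.09 kg. Origin: centre of its flat bristle end (foot); z up the handle. Blue head 30 mm across, 0 to 65 mm; steel stem 6 mm across to 97 mm; smooth round orange handle 16 mm across to 187 mm; black end. Grip it from above, any yaw, 150 mm above the origin: fingers then clear holder and jars.
- stand: The brush holder: turned wooden pot fixed to the table, round, 62 mm across and 55 mm high on a 90 mm wide foot; bore 50 mm across, its flat floor 6 mm above the underside. Origin: centre of its underside, on the table; z up. The brush stands on its floor and may lean a little when let go.
- jar_red: Bisque jar (off-white) with a red rim band, the jar to scrub. Loose, about 0.6 kg, standing on the table, 100 mm high, 83 mm across at the rim; round, open at the top, straight bore about 72 mm across (about 64 mm near the floor), flat inner floor 6 mm above the underside. Origin: centre of its underside; z up.
- jar_green: The same jar with a green rim band; leave it alone. Origin: centre of its underside; z up.

How it is judged:
On the way, in this order (a step that is already met when the one before it is completed fails the run):
1. the brush's foot is within 20 mm of the floor inside the red-rimmed jar (z of brush in the frame of jar_red below 0.026 m and horizontal distance between brush and jar_red below 0.03 m), for 0.05 s.
2. the brush is drawn up at least 45 mm from the jar's floor (z of brush in the frame of jar_red above 0.051 m and horizontal distance between brush and jar_red below 0.04 m).
3. the brush's foot is again within 20 mm of the floor inside the red-rimmed jar (all of step 1), for 0.05 s.
At the end, for the whole second after the job is handed in: The brush stands in its wooden holder again, bristles down, its foot within 15 mm of the holder's floor and 25 mm of its axis, leaning less than 28 degrees, at rest; both jars stand upright (within 8 degrees) within 40 mm of where they began (horizontal distance between brush and stand below 0.025 m and z of brush in the frame of stand below 0.021 m and angle between brush's own z axis and vertical below 0.5 rad and linear speed of brush below 0.03 m/s and distance of each of jar_red, jar_green from where it was at the start of the episode below 0.04 m and angle between each of jar_red, jar_green's own z axis and vertical below 0.15 rad); the robot touches nothing.
It fails at once if the red-rimmed jar tipped by more than 20 degrees (angle between jar_red's own z axis and vertical above 0.35 rad).
It fails at once if the green-rimmed jar tipped by more than 20 degrees (angle between jar_green's own z axis and vertical above 0.35 rad).
It fails at once if the brush put into the green-rimmed jar (horizontal distance between brush and jar_green below 0.035 m and z of brush in the frame of jar_green below 0.08 m).
It fails at once if the brush dropped into its holder (let go well above the holder's floor) (horizontal distance between brush and stand below 0.03 m and z of brush in the frame of stand between 0.022 and 0.12 m and not (contact force between brush and the fingers above 0.5 N)).
It also fails if it takes over 50 s, if anything falls off the work surface, if the arm or the gripper's body presses on something with over 40 N, if the wrist force passes 120 N, or if a joint passes its speed limit or range.

### The arm

A 6-joint arm with a two-finger parallel gripper is mounted at the origin on the work surface. World frame = base frame: x ahead of the robot, y to its left, z up, the work surface at z = 0. Lengths are in m, angles in rad, forces in N, time in s.
With the tool pointing down it reaches from about 0.375 to 0.975 m from the base axis. Payload 3.8 kg.
Tool frame: the origin (TCP) lies midway between the tips of the shut fingers; the grasp point (between the pads) lies behind it (robot.hold_point_z is the z of the grasp point in the tool frame, in m); z points along the fingers, y is the line along which they close (so a half turn about z gives the same grasp; the last joint's range is limited). The gripper opens to 85 mm and grips with 20 to 120 N. Pads are 22 mm wide; open, the fingers measure 114 mm over their backs; the gripper's body (76 mm by 85 mm) begins 54 mm behind the grasp point. The pads swing forward as they close: fully open they stand 13 mm farther back than shut.
Start: joints at [-1.162, 0.264, 1.604, -0, 1.274, -0.037], TCP at [0.291, -0.609, 0.231] pointing down, gripper open.
Joint ranges: [-2.63, 2.63], [-0.94, 2.18], [0.31, 2.57], [-1.31, 4.45], [0, 2.66], [-2.55, 2.55]. Speed limits (rad/s): [2.57, 2.57, 3.14, 3.14, 3.14, 3.14].

### API

Orientations are given as a unit quaternion [x, y, z, w].
In Python, from workcell import robot gives the robot as it stands.
- The arm moves only by the tool jog_arm, called after "Call:" as name(argument=value, ...) on one line, values as JSON. Schema: {"type":"object","properties":{"segments":{"type":"string"},"grip_force":{"type":"number"},"only":{"type":"string"},"quiet":{"type":"boolean"},"lines":{"type":"string"}},"required":["segments"],"additionalProperties":false}. segments is a string of 1 to 20 rows, one to a line, with the numbers parted by spaces; each row has 7 numbers: a rotation vector rx, ry, rz in units of 0.2 rad, then dx, dy, dz in units of 25 mm, then the finger opening in m; each row is the pose to reach, as a shift and turn from the pose commanded when the call began, along the tool's axes at that moment; what a row does not reach only later rows make up. A row lasts 1/12 s, in which the tool goes at most 0.0417 m and 0.125 rad, less where a joint would pass 70% of its speed; a pose out of reach is approached as far as the arm can. The fingers move at their own pace and stop on an object; grip_force is the grip in N (left out, the last holds). Time passes only in rows, so rows that do not move let the fingers close. The tool returns the time, the measured TCP pose, the force, the opening and the grip force at its end. only (a regular expression) keeps the lines of the reply that match it, lines (a string "A,B") keeps lines A to B, and quiet returns only ok. Input that does not fit is refused with a message, and nothing moves.
- robot.sense(): the state, without advancing time (a new reading comes with each control period).
- robot.capture(name): name is "side" or "top" or "wrist"; returns (picture, depth): 480x640x3 uint8, blue, green, red; 480x640 float32, m along the optical axis (not along the pixel's ray), 0 where there is no reading.
- robot.get_calibration(name): a dict with "fov_y" (degrees; the focal length in pixels is half the picture's height over the tangent of half this angle, whatever the lens; pixels are square), "cx", "cy" (the principal point, pixels), "camera_from_world" (4x4, takes a point from world to camera coordinates). Camera axes: x right, y down, z forward; pixel columns grow to the right and rows downward; lengths in m; the calibration is good to about 2 mm. A picture is of the moment at which its call begins: read the wrist's pose just before it. get_calibration takes no time and is no camera call; for the wrist camera it gives the pose at the moment of the call.
- robot.hand_in(): hands the job in; it is judged then, once.
The state is a dict: "time_s": time; "joints": joint angles; "joint_velocities": joint speeds; "effort": joint torques, N m; "tcp_pos": TCP position; "orientation": TCP orientation; "wrist_force": force on the tool from outside, world axes, zero at the start; "wrist_torque": the same for the moment, N m; "grip_width": finger opening in m; "grasp_force": force on a finger pad.
Only numpy, scipy, OpenCV 4.12 (cv2) and the standard library are available. Lean on these libraries where they do the work, as an engineer would, in place of code of your own. Each camera call takes 0.05 s, during which the arm holds its last target. There are 200 camera calls.

## Working session

There is one attempt and no reset: what is moved stays moved. The work goes in short steps, Python scripts to look and compute and a tool call to move; the robot and the scene stay as the last step left them, time stands still between calls to the robot, and variables do not carry over. Pictures are saved under pics/ and viewed, at most 10 in all, crops included, and the job is handed in when it is done.

```bash
ls; mkdir -p pics; cat > h.py <<'E'
import numpy as np, cv2
from workcell import robot
def cloud(name):
    c=robot.get_calibration(name); im,d=robot.capture(name)
    f=240/np.tan(np.radians(c["fov_y"])/2)
    v,u=np.mgrid[:480,:640]
    P=np.stack([(u-c["cx"])/f*d,(v-c["cy"])/f*d,d],-1)
    T=np.linalg.inv(c["camera_from_world"])
    W=P@T[:3,:3].T+T[:3,3]; W[d==0]=np.nan
    return im,W
E
python3 - <<'E'
from h import *
for n in("top","side"):
    im,W=cloud(n); cv2.imwrite(f"pics/{n}0.png",im); np.savez(f"{n}0.npz",im=im,W=W)
s=robot.sense(); print(s["tcp_pos"],s["orientation"],s["grip_width"],robot.hold_point_z,s["time_s"])
E
```

```text
pics
workcell.py
[ 0.29079358 -0.60841638  0.23007764] [ 9.75259947e-01  2.21058794e-01 -1.93946841e-04 -1.00343622e-03] 0.08559502763121876 -0.0187 0.1
```

View pics/top0.png

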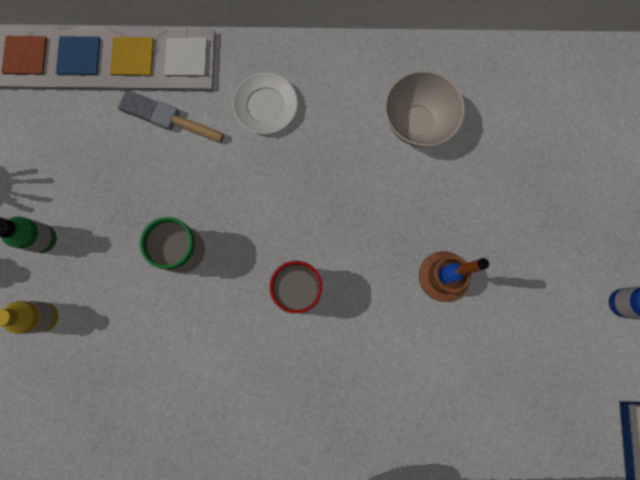

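View pics/side0.png

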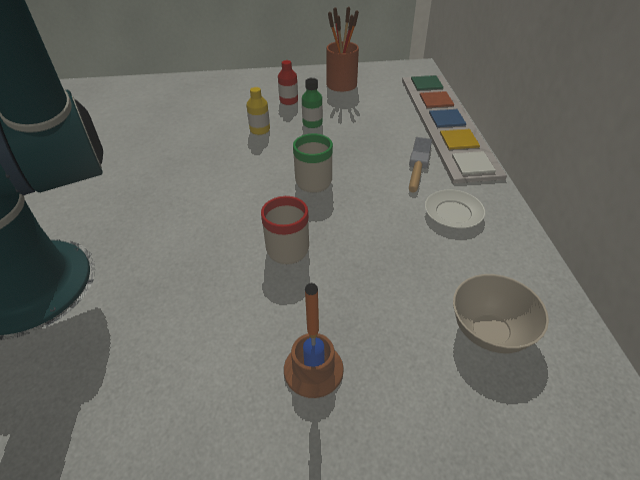

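The top view shows the red jar at (296,287), the green jar at (167,243), the holder at (445,276) and the brush's black end at (482,264). The side view shows the holder at (313,365) with the brush nearly upright. Next I'll fit positions.

```bash
python3 - <<'E'
from h import *
from scipy.optimize import least_squares
def circ(p):
    r=least_squares(lambda q:np.hypot(p[:,0]-q[0],p[:,1]-q[1])-q[2],[*np.median(p,0)[:2],.04],loss="soft_l1",f_scale=.002); return r.x
D={n:np.load(n+"0.npz") for n in("top","side")}
for n in D:
    im=D[n]["im"];W=D[n]["W"];h=cv2.cvtColor(im,cv2.COLOR_BGR2HSV);H,S,V=h[...,0],h[...,1],h[...,2]
    v,u=np.mgrid[:480,:640]
    box=lambda a,b,c,d:(u>a)&(u<b)&(v>c)&(v<d)
    red=((H<6)|(H>172))&(S>150); gr=(H>50)&(H<80)&(S>120)
    bx=[(255,340,245,325),(130,205,205,285),(410,500,240,310)] if n=="top" else [(250,320,190,270),(288,340,130,200),(280,350,280,400)]
    for k,m in(("red",red),("green",gr)):
        p=W[m&box(*bx[0 if k=="red" else 1])];p=p[np.isfinite(p[:,2])]
        q=p[p[:,2]>.096] if n=="top" else p
        print(n,k,len(p),np.percentile(p[:,2],[5,50,95]),circ(q))
    B=box(*bx[2])&(S>120)
    p=W[B];p=p[np.isfinite(p[:,2])]
    q=p[(p[:,2]>.05)&(p[:,2]<.058)]; print(n,"stand rim",len(q),circ(q))
    hue=H[B][np.isfinite(W[B][:,2])]
    # handle: points above .07
    A=W[box(*bx[2])];A=A[np.isfinite(A[:,2])];
    for z in np.arange(.07,.21,.015):
        s=A[(A[:,2]>z)&(A[:,2]<z+.015)]
        if len(s)>3: print("  z%.3f n%d"%(z,len(s)),s.mean(0).round(4),np.ptp(s,axis=0).round(4))
E
```

```text
top red 473 [0.08947093 0.09855719 0.10072253] [0.46683121 0.03474464 0.0379989 ]
top green 638 [0.08547535 0.09742152 0.10059334] [0.53393825 0.23846805 0.03815132]
top stand rim 366 [ 0.49293997 -0.22161327  0.02754785]
  z0.070 n63 [ 0.4938 -0.2198  0.072 ] [0.0194 0.0192 0.0129]
  z0.085 n5 [ 0.4936 -0.2176  0.0949] [0.0062 0.0016 0.0024]
  z0.100 n23 [ 0.4933 -0.2164  0.11  ] [0.014  0.0066 0.0096]
  z0.115 n35 [ 0.4928 -0.2167  0.1223] [0.0142 0.0102 0.0134]
  z0.130 n36 [ 0.4931 -0.2168  0.1374] [0.0153 0.0099 0.0144]
  z0.145 n44 [ 0.4931 -0.2167  0.1522] [0.0153 0.0102 0.0149]
  z0.160 n41 [ 0.4927 -0.2166  0.1677] [0.0152 0.0096 0.0147]
  z0.175 n43 [ 0.493  -0.2166  0.1816] [0.0154 0.0096 0.0145]
  z0.190 n114 [ 0.4942 -0.2206  0.1952] [0.0154 0.0149 0.0093]
side red 199 [0.09955478 0.1012409  0.10311558] [0.46913742 0.03230584 0.03825612]
side green 90 [0.09970253 0.10133638 0.10266876] [0.53651473 0.23690183 0.03840182]
side stand rim 297 [ 0.4955428  -0.22297813  0.02721416]
  z0.070 n210 [ 0.4966 -0.2261  0.0728] [0.0268 0.0247 0.0149]
  z0.085 n24 [ 0.4963 -0.2267  0.0936] [0.0095 0.0059 0.0132]
  z0.100 n50 [ 0.4966 -0.2293  0.1091] [0.0149 0.0072 0.0142]
  z0.115 n82 [ 0.4966 -0.2294  0.1224] [0.0149 0.007  0.0146]
  z0.130 n87 [ 0.4966 -0.229   0.1377] [0.0157 0.0109 0.0147]
  z0.145 n83 [ 0.4962 -0.2295  0.1526] [0.0142 0.0084 0.0145]
  z0.160 n90 [ 0.4965 -0.2296  0.1676] [0.0148 0.0096 0.0149]
  z0.175 n94 [ 0.4962 -0.2295  0.1824] [0.0148 0.0096 0.0141]
  z0.190 n138 [ 0.4965 -0.2268  0.1964] [0.015  0.014  0.0115]
```

Both cameras agree within calibration error. Red jar is at (0.468, 0.0335), holder at (0.494, -0.222), and the brush is upright at (0.495, -0.223) with its top at 0.199, as expected. Moving above the brush; the world shift (0.204, 0.386) is tool (0.350, -0.260).

Careful with the scale: shifts go in units of 25 mm and turns go in units of 0.2 rad. That gives: 0.35 m is 14, -0.26 m is -10.4.

Call:
jog_arm(segments="0 0 0 14 -10.4 0 0.085\n0 0 0 14 -10.4 0 0.085\n0 0 0 14 -10.4 0 0.085\n0 0 0 14 -10.4 0 0.085\n0 0 0 14 -10.4 0 0.085\n0 0 0 14 -10.4 0 0.085\n0 0 0 14 -10.4 0 0.085\n0 0 0 14 -10.4 0 0.085\n0 0 0 14 -10.4 0 0.085\n0 0 0 14 -10.4 0 0.085\n0 0 0 14 -10.4 0 0.085\n0 0 0 14 -10.4 0 0.085\n0 0 0 14 -10.4 0 0.085\n0 0 0 14 -10.4 0 0.085", grip_force=40)

```text
time_s: 1.27
tcp_pos: [0.4943, -0.2239, 0.2309]
orientation: [0.975, 0.221, -0.0, 0.0]
wrist_force: [-0.6, 0.2, -0.0]
grip_width: 0.0852
grasp_force: 0.0
```

```bash
python3 - <<'E'
from h import *
s=robot.sense();print(s["tcp_pos"],s["orientation"],s["joints"])
im,W=cloud("wrist");cv2.imwrite("pics/w1.png",im)
A=W[np.isfinite(W[...,2])]
a=A[(np.hypot(A[:,0]-.495,A[:,1]+.223)<.03)&(A[:,2]>.185)&(A[:,2]<.21)];print(len(a),a.mean(0) if len(a) else 0,np.ptp(a,axis=0) if len(a) else 0)
E
```

```text
[ 0.49429929 -0.22385824  0.23091042] [ 9.75220745e-01  2.21233527e-01 -4.73178423e-04  4.26566237e-05] [-4.70720042e-01  1.41072862e-02  1.88732657e+00 -7.08998329e-04
  1.24083190e+00  6.54147865e-01]
617 [ 0.49806025 -0.22092514  0.19494029] [0.01443361 0.01552148 0.01504609]
```

View pics/w1.png

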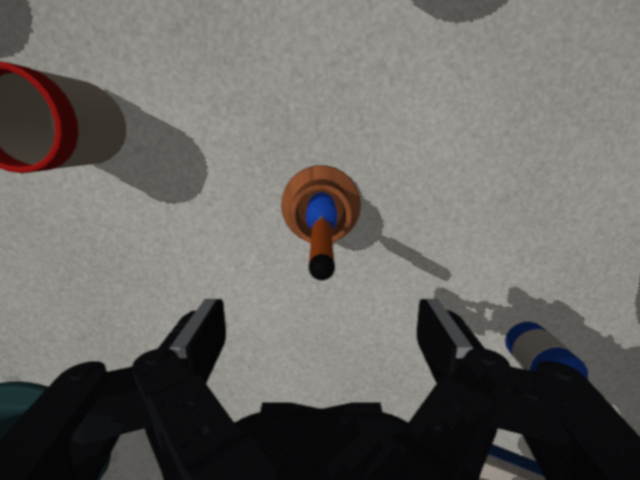

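The brush's black end (321,266) is centred between the fingers (about 212 and 430). Descending 94 mm, then closing.

In the tool's units: 0.094 m is 3.76, 0.07 m is 2.8.

Call:
jog_arm(segments="0 0 0 0.04 0 1.4 0.085\n0 0 0 0.04 0 2.8 0.085\n0 0 0 0.04 0 3.76 0.085\n0 0 0 0.04 0 3.76 0.085\n0 0 0 0.04 0 3.76 0.0\n0 0 0 0.04 0 3.76 0\n0 0 0 0.04 0 3.76 0\n0 0 0 0.04 0 3.76 0\n0 0 0 0.04 0 3.76 0\n0 0 0 0.04 0 3.76 0\n0 0 0 0.04 0 3.76 0\n0 0 0 0.04 0 3.76 0", grip_force=50)

```text
time_s: 2.32
tcp_pos: [0.4966, -0.2234, 0.1389]
orientation: [0.975, 0.221, 0.001, 0.001]
wrist_force: [-0.5, 0.7, 6.7]
grip_width: 0.0147
grasp_force: 48.9
```

Gripped. Lifting 0.14 m.

In the tool's units: -0.14 m is -5.6, -0.11 m is -4.4.

Call:
jog_arm(segments="0 0 0 0 0 -0.8 0\n0 0 0 0 0 -2 0\n0 0 0 0 0 -3.2 0\n0 0 0 0 0 -4.4 0\n0 0 0 0 0 -5.6 0\n0 0 0 0 0 -5.6 0\n0 0 0 0 0 -5.6 0\n0 0 0 0 0 -5.6 0")

```text
time_s: 2.98
tcp_pos: [0.4952, -0.2228, 0.2765]
orientation: [0.975, 0.221, -0.0, -0.0]
wrist_force: [-1.1, -0.1, -1.2]
grip_width: 0.0144
grasp_force: 49.0
```

```bash
python3 - <<'E'
from h import *
s=robot.sense();print(s["tcp_pos"],s["orientation"],s["joints"])
for n in("side","top"):
    im,W=cloud(n);cv2.imwrite(f"pics/{n}2.png",im)
    h=cv2.cvtColor(im,cv2.COLOR_BGR2HSV)
    m=(abs(h[...,0].astype(int)-115)<12)&(h[...,1]>130)&(np.hypot(W[...,0]-.495,W[...,1]+.223)<.06)&(W[...,2]>.1)
    p=W[m]; print(n,len(p),p.mean(0),p.min(0),p.max(0))
    for z in(.145,.165,.185,.2):
        q=p[abs(p[:,2]-z)<.01]
        if len(q): print(z,len(q),(q.min(0)+q.max(0))/2,np.ptp(q,axis=0))
E
```

```text
[ 0.4951774  -0.22277621  0.27650248] [ 9.75241710e-01  2.21140937e-01 -4.27417023e-04 -3.33264233e-04] [-4.68617405e-01 -1.16082781e-02  1.82898912e+00 -3.27950101e-05
  1.32529532e+00  6.56218408e-01]
side 708 [ 0.49474373 -0.23184984  0.18993314] [ 0.4812309  -0.23869119  0.14628112] [ 0.50924871 -0.2130802   0.21147627]
0.145 59 [ 0.49592912 -0.2333858   0.15054698] [0.02458021 0.01050677 0.00853171]
0.165 127 [ 0.49314682 -0.23313593  0.16452393] [0.02204545 0.00959354 0.018827  ]
0.185 153 [ 0.49606846 -0.23338322  0.18498301] [0.02473351 0.00963488 0.01900486]
0.2 358 [ 0.49523981 -0.2258857   0.20021046] [0.02801781 0.02561099 0.01957714]
top 674 [ 0.48912833 -0.2085093   0.24214916] [ 0.45631205 -0.22935023  0.14552048] [ 0.51996838 -0.16730107  0.44885792]
0.145 44 [ 0.49096387 -0.21326988  0.15022413] [0.02579502 0.01353886 0.0094073 ]
0.165 96 [ 0.49112517 -0.2136041   0.1650717 ] [0.02623689 0.01416638 0.01967532]
0.185 107 [ 0.49168531 -0.21344785  0.18500221] [0.02719925 0.01499879 0.01989316]
0.2 298 [ 0.49228676 -0.21818515  0.19993432] [0.02802625 0.02233016 0.01903557]
```

View pics/side2.png

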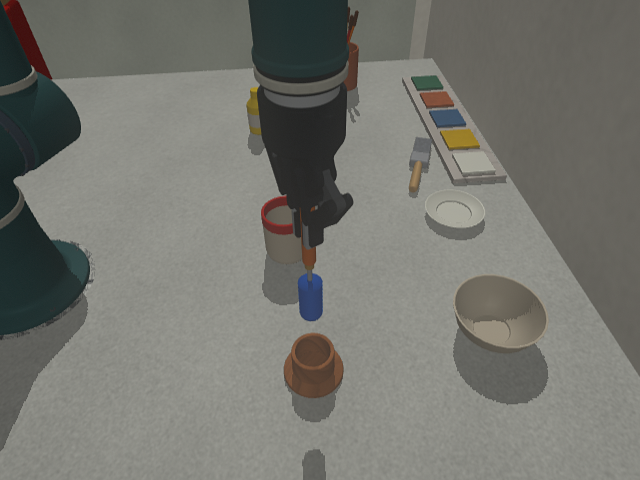

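The side view shows the brush hanging straight at (311,298) with its foot at 0.146 m (TCP − 0.131). Moving over the red jar: world (-0.027, 0.256) is tool (0.086, -0.243).

In the tool's units: -0.243 m is -9.72, 0.086 m is 3.44.

Call:
jog_arm(segments="0 0 0 0.28 -0.8 0 0\n0 0 0 0.8 -2.2 0 0\n0 0 0 1.28 -3.6 0 0\n0 0 0 1.76 -5 0 0\n0 0 0 2.24 -6.4 0 0\n0 0 0 2.72 -7.8 0 0\n0 0 0 3.16 -9 0 0\n0 0 0 3.44 -9.72 0 0\n0 0 0 3.44 -9.72 0 0\n0 0 0 3.44 -9.72 0 0\n0 0 0 3.44 -9.72 0 0")

```text
time_s: 4.0
tcp_pos: [0.4679, 0.0328, 0.276]
orientation: [0.975, 0.221, -0.001, 0.0]
wrist_force: [-0.7, -0.3, -0.9]
grip_width: 0.0147
grasp_force: 49.1
```

```bash
python3 - <<'E'
from h import *
s=robot.sense();print(s["tcp_pos"],s["orientation"])
for n in("side","top"):
    im,W=cloud(n);cv2.imwrite(f"pics/{n}3.png",im)
    h=cv2.cvtColor(im,cv2.COLOR_BGR2HSV)
    m=(abs(h[...,0].astype(int)-115)<12)&(h[...,1]>130)&(np.hypot(W[...,0]-.468,W[...,1]-.0335)<.04)&(W[...,2]>.1)&(W[...,2]<.22)
    p=W[m]; print(n,len(p),p.min(0),p.max(0),(p.min(0)+p.max(0))/2)
E
```

```text
[0.46789476 0.0328417  0.27602735] [ 9.75202353e-01  2.21312065e-01 -1.15271336e-03  1.03966987e-04]
side 477 [0.45477789 0.01617888 0.145274  ] [0.48193522 0.03844396 0.2109894 ] [0.46835656 0.02731142 0.1781317 ]Traceback (most recent call last):
  File "<stdin>", line 7, in <module>
    return umr_minimum(a, axis, None, out, keepdims, initial, where)
ValueError: zero-size array to reduction operation minimum which has no identity
```

View pics/top3.png

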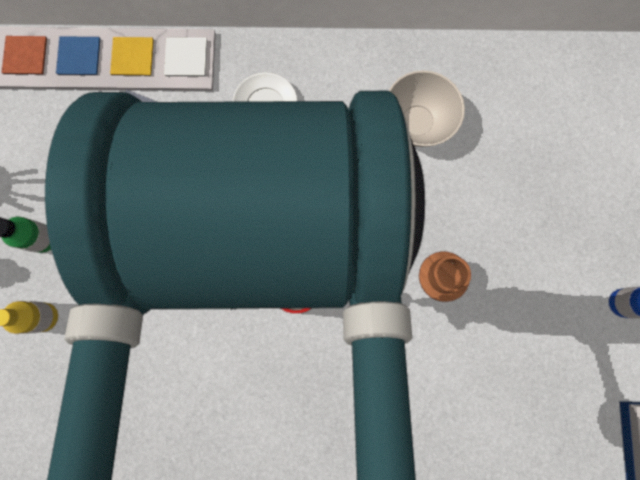

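The top view is blocked by the arm. The side camera puts the head at x 0.468, y 0.031, foot at 0.145, which is over the jar's axis with about 17 mm clearance. Now the scrub: down, up 70 mm, down.

In the tool's units: 0.132 m is 5.28, 0.115 m is 4.6.

Call:
jog_arm(segments="0 0 0 0 0 1.2 0\n0 0 0 0 0 2.4 0\n0 0 0 0 0 3.6 0\n0 0 0 0 0 4.6 0\n0 0 0 0 0 5.28 0\n0 0 0 0 0 5.28 0\n0 0 0 0 0 5.28 0\n0 0 0 0 0 5.28 0")

```text
time_s: 4.77
tcp_pos: [0.4695, 0.0326, 0.1465]
orientation: [0.975, 0.22, 0.001, 0.0]
wrist_force: [0.1, 0.1, -0.4]
grip_width: 0.0149
grasp_force: 49.0
```

Call:
jog_arm(segments="0 0 0 0 0 -0.8 0\n0 0 0 0 0 -1.8 0\n0 0 0 0 0 -2.8 0\n0 0 0 0 0 -2.8 0\n0 0 0 0 0 -2.8 0\n0 0 0 0 0 -2.8 0")

```text
time_s: 5.27
tcp_pos: [0.469, 0.0331, 0.2163]
orientation: [0.975, 0.221, 0.001, 0.0]
wrist_force: [0.2, 0.1, -1.2]
grip_width: 0.015
grasp_force: 49.1
```

Call:
jog_arm(segments="0 0 0 0 0 0.8 0\n0 0 0 0 0 1.8 0\n0 0 0 0 0 2.8 0\n0 0 0 0 0 2.8 0\n0 0 0 0 0 2.8 0\n0 0 0 0 0 2.8 0")

```text
time_s: 5.77
tcp_pos: [0.4685, 0.0332, 0.1456]
orientation: [0.975, 0.221, -0.0, -0.0]
wrist_force: [-0.1, 1.0, -0.5]
grip_width: 0.0147
grasp_force: 49.1
```

```bash
python3 - <<'E'
from h import *
im,W=cloud("side");cv2.imwrite("pics/side4.png",im[100:400,150:450])
E
```

```text
(no output)
```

View pics/side4.png

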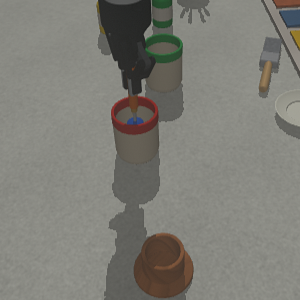

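The brush is in the red jar, head at (135,122) in the crop, with the jar in place. The foot was at about 0.015 m on both strokes and 0.085 m between them, with no contact force. Lifting out and moving back over the holder.

In the tool's units: -0.132 m is -5.28, -0.12 m is -4.8.

Call:
jog_arm(segments="0 0 0 0 0 -1.2 0\n0 0 0 0 0 -2.4 0\n0 0 0 0 0 -3.6 0\n0 0 0 0 0 -4.8 0\n0 0 0 0 0 -5.28 0\n0 0 0 0 0 -5.28 0\n0 0 0 0 0 -5.28 0")

```text
time_s: 6.4
tcp_pos: [0.4688, 0.0333, 0.2779]
orientation: [0.975, 0.221, 0.001, 0.0]
wrist_force: [-0.9, 0.1, -1.0]
grip_width: 0.0148
grasp_force: 49.2
```

Call:
jog_arm(segments="0 0 0 -0.28 0.8 0 0\n0 0 0 -0.8 2.2 0 0\n0 0 0 -1.28 3.6 0 0\n0 0 0 -1.76 5 0 0\n0 0 0 -2.24 6.4 0 0\n0 0 0 -2.72 7.8 0 0\n0 0 0 -3.16 9 0 0\n0 0 0 -3.44 9.72 0 0\n0 0 0 -3.44 9.72 0 0\n0 0 0 -3.44 9.72 0 0\n0 0 0 -3.44 9.72 0 0")

```text
time_s: 7.32
tcp_pos: [0.4945, -0.2221, 0.2749]
orientation: [0.975, 0.221, -0.001, -0.002]
wrist_force: [-0.3, 0.3, -0.5]
grip_width: 0.0146
grasp_force: 49.2
```

```bash
python3 - <<'E'
from h import *
for n in("side","top"):
    im,W=cloud(n);cv2.imwrite(f"pics/{n}5.png",im)
    h=cv2.cvtColor(im,cv2.COLOR_BGR2HSV)
    m=(abs(h[...,0].astype(int)-115)<12)&(h[...,1]>130)&(np.hypot(W[...,0]-.495,W[...,1]+.223)<.04)&(W[...,2]>.1)&(W[...,2]<.23)
    p=W[m]; print(n,len(p),p.min(0),p.max(0))
    for z in(.155,.175,.205):
        q=p[abs(p[:,2]-z)<.008]
        if len(q): print(z,len(q),(q.min(0)+q.max(0))/2,np.ptp(q,axis=0))
E
```

```text
side 710 [ 0.47993764 -0.23791625  0.14469283] [ 0.50886476 -0.21379465  0.21063449]
0.155 113 [ 0.49562843 -0.23011444  0.1550319 ] [0.02647266 0.01560361 0.0157816 ]
0.175 103 [ 0.4920175  -0.23300219  0.17547282] [0.02239248 0.00981617 0.01500963]
0.205 349 [ 0.49407105 -0.22553682  0.20386088] [0.02826683 0.02348435 0.01354721]
top 510 [ 0.47829175 -0.2276514   0.14513016] [ 0.50640785 -0.20554579  0.20926645]
0.155 70 [ 0.49173216 -0.21245834  0.15449566] [0.02584136 0.01337547 0.01491117]
0.175 88 [ 0.49156968 -0.21359195  0.17496424] [0.02655586 0.0155313  0.01577272]
0.205 251 [ 0.49283385 -0.2167313   0.2032785 ] [0.02714801 0.02184021 0.0119759 ]
```

It's in the same place as after the lift, centred over the holder with the foot at 0.145. Lowering 0.133 m first, then feeling for the floor.

In the tool's units: 0.133 m is 5.32, 0.128 m is 5.12.

Call:
jog_arm(segments="0 0 0 0 0 0.8 0\n0 0 0 0 0 1.8 0\n0 0 0 0 0 2.8 0\n0 0 0 0 0 3.8 0\n0 0 0 0 0 4.6 0\n0 0 0 0 0 5.12 0\n0 0 0 0 0 5.32 0\n0 0 0 0 0 5.32 0\n0 0 0 0 0 5.32 0")

```text
time_s: 8.17
tcp_pos: [0.4963, -0.223, 0.1452]
orientation: [0.975, 0.221, 0.0, 0.0]
wrist_force: [0.5, 0.1, -0.5]
grip_width: 0.0147
grasp_force: 49.3
```

Call:
jog_arm(segments="0 0 0 0 0 0.08 0\n0 0 0 0 0 0.16 0\n0 0 0 0 0 0.2 0\n0 0 0 0 0 0.2 0\n0 0 0 0 0 0.2 0")

```text
time_s: 8.58
tcp_pos: [0.4958, -0.2232, 0.1396]
orientation: [0.975, 0.221, 0.0, 0.0]
wrist_force: [0.2, -0.1, -1.0]
grip_width: 0.015
grasp_force: 49.3
```

In the tool's units: 0.002 m is 0.08, 0.001 m is 0.04.

Call:
jog_arm(segments="0 0 0 0 0 0.04 0\n0 0 0 0 0 0.08 0\n0 0 0 0 0 0.08 0\n0 0 0 0 0 0.08 0")

```text
time_s: 8.92
tcp_pos: [0.4964, -0.2235, 0.1389]
orientation: [0.975, 0.221, 0.001, 0.001]
wrist_force: [-1.9, 0.7, 6.1]
grip_width: 0.0148
grasp_force: 50.2
```

The floor shows up as a 6 N upward force. Opening, then checking before the lift.

Call:
jog_arm(segments="0 0 0 0 0 0 0.03\n0 0 0 0 0 0 0.085\n0 0 0 0 0 0 0.085\n0 0 0 0 0 0 0.085\n0 0 0 0 0 0 0.085\n0 0 0 0 0 0 0.085\n0 0 0 0 0 0 0.085\n0 0 0 0 0 0 0.085\n0 0 0 0 0 0 0.085\n0 0 0 0 0 0 0.085")

```text
time_s: 9.75
tcp_pos: [0.4956, -0.2231, 0.1373]
orientation: [0.975, 0.221, -0.0, -0.0]
wrist_force: [0.7, 0.3, -0.8]
grip_width: 0.0852
grasp_force: 0.0
```

```bash
python3 - <<'E'
from h import *
im,W=cloud("side");cv2.imwrite("pics/side6.png",im[100:450,150:500])
E
```

```text
(no output)
```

View pics/side6.png

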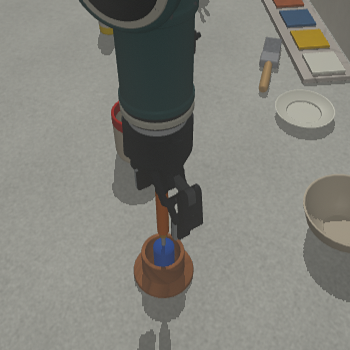

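The brush stands upright in the holder, head at (163,250), with the fingers open around it. Retreating straight up.

Call:
jog_arm(segments="0 0 0 0 0 -0.8 0.085\n0 0 0 0 0 -2 0.085\n0 0 0 0 0 -3.2 0.085\n0 0 0 0 0 -4.4 0.085\n0 0 0 0 0 -5.6 0.085\n0 0 0 0 0 -6.8 0.085\n0 0 0 0 0 -6.8 0.085\n0 0 0 0 0 -6.8 0.085\n0 0 0 0 0 -6.8 0.085")

```text
time_s: 10.55
tcp_pos: [0.4954, -0.223, 0.3068]
orientation: [0.975, 0.221, -0.0, -0.0]
wrist_force: [-0.7, 0.3, -0.1]
grip_width: 0.085
grasp_force: 0.0
```

```bash
python3 - <<'E'
from h import *
im,W=cloud("side");cv2.imwrite("pics/side7.png",im[100:450,150:500])
A=W[np.isfinite(W[...,2])];A=A[np.hypot(A[:,0]-.495,A[:,1]+.223)<.05]
for z in(.11,.15,.19): 
    q=A[abs(A[:,2]-z)<.006]; print(z,len(q),q.mean(0),np.ptp(q,axis=0))
print(A[A[:,2]<.22][:,2].max())
E
```

```text
0.11 49 [ 0.4966659  -0.22964253  0.11093375] [0.01475301 0.00853594 0.01074136]
0.15 68 [ 0.49682834 -0.22973429  0.14980878] [0.01544533 0.00897907 0.01183485]
0.19 83 [ 0.49663685 -0.22941933  0.19066503] [0.01511966 0.01325876 0.01184517]
0.20153626088779575
```

View pics/side7.png

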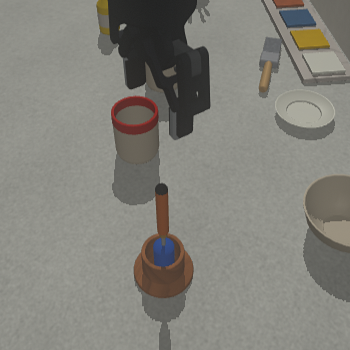

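The brush is upright in the holder (end at (161,189)), its top is at 0.20 as at the start, the red jar is where it was, and the gripper is clear.

```bash
python3 -c "
from workcell import robot
print(robot.hand_in())"
```

```text
the job is handed in; nothing more can be done
None
```

I scrubbed the red-rimmed jar down, up 70 mm and down again, stopping about 9 mm above its floor each time. I then lowered the brush to the holder's floor, let go, and handed the job in at about 10.6 s; no verdict was returned, but the last picture showed the brush upright in its holder and the red jar in place.

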